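# Third hand for mounting a peristaltic pump

## Task

Pick up the peristaltic pump and offer it up to the floating plate on the bracket: upright, its back flange flat on the plate, edges lined up so that the screw holes meet. Be the third hand while a colleague puts in the screws from behind: press steadily so that the rubber buffers behind the plate are squeezed to about half their length, never crushing them flat, and finish while still gripping and pressing. Leave the other things on the bench where they stand.

Things in the scene. Friction and masses are not known exactly. Their poses are not given: they have to be found in the camera images.
- pump: Small loose pump, 0.5 to 0.75 kg, standing on the bench on rubber feet. White case 80 mm deep (own x), 54 mm wide (own y), flat sides from 4 to 88 mm up; no handle: take it by these sides. A dark round head, 48 mm across, juts 24 mm from its front (-x); a steel flange covers its back. Origin: centre of the underside, at bench level; x points out of the back, z up.
- pump_back (a point): Centre of the rear face of the pump's steel flange (100 mm wide, 72 mm high, 4 mm thick, two screw holes in each ear): 44 mm to +x and 49 mm above the pump's origin; axes as the pump's.
- bracket: Grey steel bracket bolted to the bench (fixed): a foot 130 mm wide, 8 mm thick, from 8 to 158 mm behind the face of the plate it carries, and a column 56 mm wide, 188 mm high behind the plate. Origin: on the bench, below the centre of the plate's front face at rest. x points from the robot's side into the plate (the way to press), z up.
- plate: Floating aluminium plate, upright, 100 mm wide, 72 mm high like the flange, centre 150 mm above the bench, on four rubber buffers 12 mm long in front of the bracket's column. It only slides straight back along its +x and springs back: 1 mm for every 2 N (12 N at half squeeze), flat at 12 mm. Origin: centre of its front face, which looks towards the robot; x points into the plate, z up.
- tube_rack: Bystander: clear rack 66 mm by 130 mm with nine capped sample tubes, 126 mm high. Origin: centre of its underside, on the bench.
- beaker: Bystander: glass beaker 64 mm across, 75 mm high. Origin: centre of its underside.
- screwdriver: Bystander: screwdriver lying on the bench, for the colleague. Origin: on the bench below it.
- screw_tray: Bystander: flat grey tray 90 mm by 120 mm, 22 mm high, with screws and washers. Origin: centre of its underside.
- reagent: Bystander: amber bottle 60 mm across, 125 mm high. Origin: centre of its underside.
- wash_bottle: Bystander: white bottle 64 mm across, 160 mm high. Origin: centre of its underside.
- wipes: Bystander: light blue box of wipes 70 mm by 120 mm, 64 mm high. Origin: centre of its underside.
Things that resemble listed ones, but are neither listed nor needed, are in the scene too. Of the things that look like the bracket, take the one that is farthest to the robot's left at the start.

How it is judged:
By the outcome, as a careful person would: the job done as asked, in the order asked, and still so for the second after the job is handed in, while the arm keeps its last pose, push and grip.
It also fails if it takes over 35 s, if anything falls off the work surface, if the arm or the gripper's body presses on something with over 40 N, if the wrist force passes 120 N, or if a joint passes its speed limit or range.

## Robot

A 6-joint arm with a two-finger parallel gripper is mounted at the origin on the work surface. World frame = base frame: x ahead of the robot, y to its left, z up, the work surface at z = 0. Lengths are in mm, angles in rad, forces in N, time in s.
With the tool pointing down it reaches from about 350 to 875 mm from the base axis. Payload 4.2 kg.
Tool frame: the origin (TCP) lies midway between the tips of the shut fingers; the grasp point (between the pads) lies 19 mm behind it (arm.grip_point_offset is the distance from the TCP to the grasp point, in mm); y points along the fingers, z is the direction in which the jaws open and shut, and the axes are right-handed (so a half turn about y gives the same grasp; the last joint's range is limited). The gripper opens to 85 mm and grips with 20 to 120 N. Pads are 22 mm wide; open, the fingers measure 114 mm over their backs; the gripper's body (76 mm by 85 mm) begins 54 mm behind the grasp point. The pads swing forward as they close: fully open they stand 13 mm farther back than shut.
Start: joints at [1.518, 0.385, 0.008, 0, -1.194, -0.259], TCP at [191.7, 594.853, 210.512] pointing down, gripper open.
Joint ranges: [-3.14, 3.14], [-1.21, 2.06], [-1.07, 1.41], [-3.16, 2.05], [-2.99, -0.16], [-3.1, 3.1]. Speed limits (rad/s): [2.79, 2.79, 3.14, 3.14, 3.14, 3.14].

## Interface

Orientations are given as a unit quaternion [x, y, z, w].
In Python, from bench import arm, optics, job_done, spotter gives the robot as it stands.
- The arm moves only by the tool jog_arm, never from a script. Its arguments are lists of equal length, an entry for each row: "translation": the shift along the tool's x, y, z in units of 50 mm (1.0 is 50 mm), a list of three; "rot": the turn, a rotation vector about the tool's x, y, z in units of 8 degrees (1.0 is 8 degrees), a list of three; "gripper": the opening, from 0 (shut) to 1 (fully open). A call has 1 to 20 rows; each row is the pose to reach, as a shift and turn from the pose measured when the call began, along the tool's axes at that moment; what a row does not reach only later rows make up. A row lasts 1/10 s, in which the tool goes at most 50 mm and 8.59 degrees, less where a joint would pass 70% of its speed; a pose out of reach is approached as far as the arm can. A call with a gripper value outside its range is refused whole. The fingers move at their own pace and stop on an object; the grip force is fixed at half the most. Time passes only in rows, so rows that repeat a pose let the fingers close. It gives the time, the measured TCP pose, the force and the opening at its end, in the units of the state.
- arm.read_state(): the state, without advancing time (a new reading comes with each control period).
- optics.get_image(name): name is "scene" or "top"; returns a dict with "frame" (480x640x3 uint8, red, green, blue), "mtx" (3x3 intrinsics, pixels), "xyz" and "attitude" of the camera in the world. Camera axes: x right, y down, z forward; pixel columns grow to the right and rows downward; lengths in mm; the calibration is good to about 2 mm. A picture is of the moment at which its call begins. There is no depth.
- job_done(): hands the job in, once; it reports no verdict.
Trained networks look in the newest picture that a camera, given by its name, has taken for a name from the list of things; names that differ only in an ending like _2 or _b are one class to them, and where a whole thing is asked for, a point or a joint stands for the part that bears it (a point fixed in the world has none). Each returns a list of dicts, best first, with "score" (0 to 1); they miss things now and then, are a little off and sometimes report something else, mostly with a low value. They report only what shows in the picture. A call takes as long as a camera call. They do not tell look-alikes from the thing itself.
- spotter.look_for(camera, thing): "centre" ([x, y, z] in mm, in the coordinates of the camera as it stood for that picture, good to about 4 mm: the middle of the surface that is visible of it).
The state is a dict: "clock": time; "joints": joint angles; "joint_vel": joint speeds; "joint_efforts": joint torques, N m; "position": TCP position; "ee_rot": TCP orientation; "contact_force": force on the tool from outside, world axes, zero at the start; "wrist_torque": the same for the moment, N m; "gripper_width": finger opening in mm.
Only numpy, scipy, OpenCV 4.12 (cv2) and the standard library are available. Lean on these libraries where they do the work, as an engineer would, in place of code of your own. Each camera call takes 0.05 s, during which the arm holds its last target. There are 200 camera calls.

## Working session

There is one attempt and no reset: what is moved stays moved. The work goes in short steps, Python scripts to look and compute and a tool call to move; the robot and the scene stay as the last step left them, time stands still between calls to the robot, and variables do not carry over. Pictures are saved under pics/ and viewed, about 8 in all and at most 12, crops included, and the job is handed in when it is done.

Besides the shell and the picture viewer there is one more tool, called after "Request:" as name(argument=value, ...), one argument or row to a line, values as JSON. jog_arm: Moves the arm, as the interface text tells. Its arguments: {"type":"object","properties":{"translation":{"type":"array"},"rot":{"type":"array"},"gripper":{"type":"array"}},"required":["translation","rot","gripper"]}

```bash
mkdir -p pics; cat > h.py <<'E'
import numpy as np, cv2
from scipy.spatial.transform import Rotation as R
from bench import arm, optics, job_done, spotter
def snap(cam,name=None):
    d=optics.get_image(cam)
    if name: cv2.imwrite(f'pics/{name}.png',d['frame'][:,:,::-1])
    return d
def cam_rot(d): 
    a=np.array(d['attitude'],float)
    return R.from_quat(a) if a.size==4 else R.from_matrix(a)
def ray(d,uv):
    uv=np.atleast_2d(np.array(uv,float)); k=np.linalg.inv(d['mtx'])
    return cam_rot(d).apply((k@np.c_[uv,np.ones(len(uv))].T).T)
def onplane(d,uv,n,c):
    r=ray(d,uv);o=np.array(d['xyz']);n=np.array(n,float)
    return o+r*((c-n@o)/(r@n))[:,None]
def proj(d,P):
    p=cam_rot(d).inv().apply(np.atleast_2d(P)-np.array(d['xyz'])); q=(np.array(d['mtx'])@p.T).T
    return q[:,:2]/q[:,2:]
def find(d,cam,thing):
    for f in spotter.look_for(cam,thing)[:6]:
        c=np.array(f['centre']); w=cam_rot(d).apply(c)+d['xyz']
        print(cam,thing,round(f['score'],2),w.round(0),proj(d,w)[0].round(0))
E
python3 - <<'E'
from h import *
for c in('scene','top'):
    d=snap(c,c+'1'); print(c,d['mtx'],d['xyz'],d['attitude'])
    for t in ('pump','pump_back','bracket','plate','tube_rack','beaker','screwdriver','screw_tray','reagent','wash_bottle','wipes'): find(d,c,t)
print(arm.read_state())
E
```

```text
scene [[509.68589812   0.         319.95054524]
 [  0.         509.68589812 239.37039504]
 [  0.           0.           1.        ]] [ 980.66278273 -844.23590154  752.43512443] [ 0.83342308  0.26178875 -0.13213383 -0.4684157 ]
scene pump 0.75 [488. -75.  63.] [323. 287.]
scene pump 0.7 [ 597. -448.   72.] [250. 420.]
scene pump_back 0.97 [491. -76.  63.] [323. 287.]
scene bracket 0.73 [ 725. -168.   11.] [397. 375.]
scene bracket 0.61 [ 179. -424.   14.] [105. 335.]
scene plate 0.66 [ 673. -181.  168.] [376. 305.]
scene plate 0.56 [ 137. -422.  152.] [ 79. 273.]
scene plate 0.45 [664.  -3.  61.] [408. 300.]
scene tube_rack 0.63 [654. 127.  77.] [429. 265.]
scene beaker 0.85 [659.  -4.  58.] [406. 300.]
scene screwdriver 0.64 [376. 190.  13.] [342. 240.]
scene screw_tray 0.63 [ 399. -277.    5.] [233. 341.]
scene reagent 0.8 [ 599. -450.   73.] [250. 421.]
scene reagent 0.28 [460. 380.  44.] [401. 212.]
scene wash_bottle 0.67 [665.  -2.  59.] [408. 300.]
scene wash_bottle 0.64 [663. 417.  76.] [475. 218.]
scene wipes 0.74 [461. 377.  44.] [401. 212.]
top [[565.92515259   0.         32
[... 961 characters left out ...]
k': 1.2, 'joints': array([ 1.51761907e+00,  3.84679778e-01,  7.87038350e-03, -4.77547835e-06,
       -1.19400828e+00, -2.58599592e-01]), 'joint_vel': array([ 7.86452686e-04,  1.90345503e-04,  6.73495850e-05,  7.47265244e-04,
       -6.68843738e-04,  4.81175659e-04]), 'joint_efforts': array([-5.00575231e-05, -3.92093539e+01,  1.88617820e+01,  4.19064805e+00,
       -3.74578958e-04,  1.33357752e-06]), 'position': array([191.68653801, 594.83883624, 210.51196935]), 'ee_rot': array([-0.10978368, -0.69852463,  0.69853997,  0.10978525]), 'contact_force': array([-0.36181534,  0.60785209, -0.72988433]), 'wrist_torque': array([-0.02727981, -0.01716416, -0.0052114 ]), 'gripper_width': 85.2297617583107}
```

View pics/scene1.png

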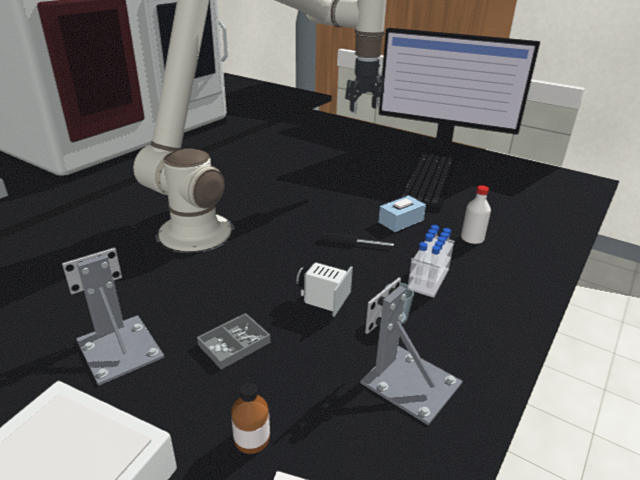

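View pics/top1.png

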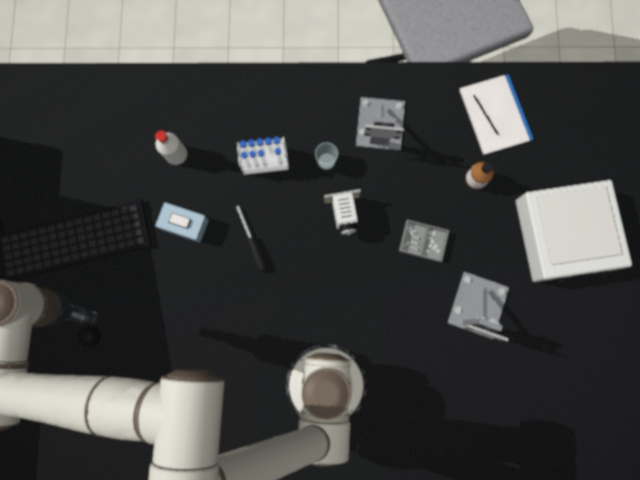

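```bash
python3 - <<'E'
import cv2
t=cv2.imread('pics/top1.png');s=cv2.imread('pics/scene1.png')
def crop(im,x,y,w,h,k,n):
    c=cv2.resize(im[y:y+h,x:x+w],None,fx=k,fy=k,interpolation=cv2.INTER_CUBIC)
    c=cv2.convertScaleAbs(c,alpha=1.0,beta=10)
    for i in range(0,w,10): 
        cv2.line(c,(i*k,0),(i*k,4 if i%50 else 10),(0,255,255),1)
        cv2.putText(c,str(x+i),(i*k,20),0,.35,(0,255,255),1)
    for i in range(0,h,10): 
        cv2.line(c,(0,i*k),(6,i*k),(0,255,255),1); cv2.putText(c,str(y+i),(8,i*k+4),0,.35,(0,255,255),1)
    cv2.imwrite(f'pics/{n}.png',c)
crop(t,310,90,110,150,4,'topcrop')
crop(s,290,255,180,170,4,'scenecrop') if False else crop(s,290,255,180,140,4,'scenecrop')
E
```

```text
(no output)
```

View pics/topcrop.png

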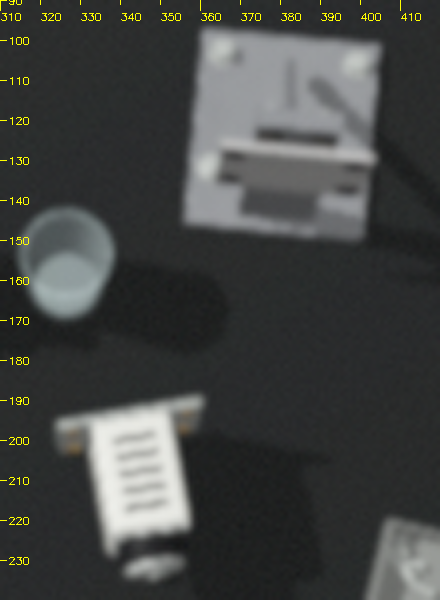

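View pics/scenecrop.png

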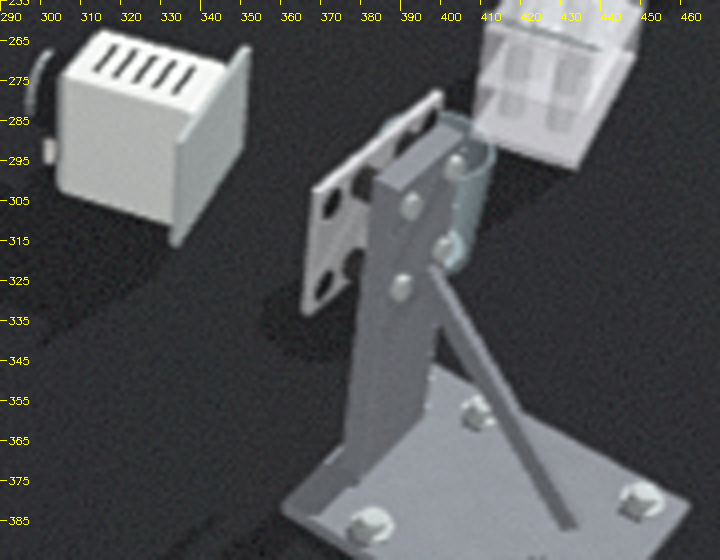

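```bash
cat > fit.py <<'E'
from h import *
from scipy.optimize import least_squares
def px(x0,y0,l): return [((X+.5)/4-.5+x0,(Y+.5)/4-.5+y0) for X,Y in l]
def fit(obs,p0):  # obs: list of (cam dict, pts Nx3, uv); p=(x,y,yaw,zcal)
    def f(p):
        r=[]
        for d,P,uv in obs:
            W=R.from_euler('z',p[2]).apply(P)+[p[0],p[1],0]
            r.append((proj(d,W)-uv).ravel())
        return np.concatenate(r)
    s=least_squares(f,p0,loss='soft_l1')
    print('xy',s.x[:2].round(1),'yaw',s.x[2].round(4),'deg',np.degrees(s.x[2]).round(2)); print(f(s.x).reshape(-1,2).round(1).tolist()); return s.x
E
python3 - <<'E'
from fit import *
T=snap('top');S=snap('scene')
B_t=(T,[[158,65,8],[158,-65,8],[8,-65,8],[8,65,8],[0,50,186],[0,-50,186]],px(310,90,[(203,28),(381,43),(362,241),(183,224),(218,151),(375,164)]))
B_s=(S,[[8,-65,8],[158,65,8],[0,-50,186],[0,-50,114],[0,50,186]],px(290,255,[(282,507),(690,505),(313,188),(303,313),(438,91)]))
P_t=(T,[[44,50,85],[44,-50,85]],px(310,90,[(56,417),(203,394)]))
P_s=(S,[[44,50,85],[44,-50,13],[44,-50,85],[44,50,13],[-40,27,90],[-40,-27,88],[-40,-27,4]],px(290,255,[(250,47),(177,246),(180,136),(246,150),(105,30),(65,72),(58,190)]))
for nm,a,b,p0 in(('bracket',B_t,B_s,[690,-150,0]),('pump',P_t,P_s,[490,-60,.1])):
    for o in([a,b],[a],[b]): print(nm); fit(o,p0)
E
```

```text
bracket
xy [ 670.6 -152.3] yaw -0.104 deg -5.96
[[0.2, -0.3], [-0.6, 0.1], [-0.0, -1.1], [0.4, -1.2], [0.6, -1.9], [-0.5, -1.4], [-0.4, -1.5], [-0.1, -0.4], [-0.2, 0.2], [-0.6, -0.4], [-0.8, -0.3]]
bracket
xy [ 667.5 -152.3] yaw -0.1025 deg -5.87
[[0.2, 0.7], [-0.7, 1.1], [-0.0, -0.1], [0.4, -0.2], [0.6, -0.7], [-0.5, -0.3]]
bracket
xy [ 671.8 -152.9] yaw -0.1044 deg -5.98
[[-0.1, -1.1], [0.3, 0.1], [0.2, 0.6], [-0.2, 0.1], [-0.4, 0.1]]
pump
xy [481.5 -51.3] yaw 0.1464 deg 8.39
[[0.2, -0.2], [-0.6, 0.4], [0.7, 0.2], [-0.3, -0.0], [0.3, 1.6], [-0.1, -0.6], [-0.3, -1.9], [-0.9, 0.3], [0.5, 0.3]]
pump
xy [481.8 -52.4] yaw 0.1592 deg 9.12
[[0.4, -0.1], [-0.4, 0.1]]
pump
xy [481.3 -51. ] yaw 0.1452 deg 8.32
[[0.7, 0.2], [-0.3, -0.1], [0.3, 1.5], [-0.1, -0.6], [-0.2, -2.0], [-0.9, 0.2], [0.5, 0.2]]
```

```bash
cat > plan.py <<'E'
from h import *
def jog(goal_pos,yaw,tilt=None,half=0):
    """goal TCP pos, pump yaw -> jog units. tool y down, tool z = +-pump y"""
    s=arm.read_state(); Rc=R.from_quat(s['ee_rot'])
    z=np.array([-np.sin(yaw),np.cos(yaw),0]); 
    out=[]
    for sg in(1,-1):
        y=np.array([0,0,-1.]);zz=z*sg;M=np.c_[np.cross(y,zz),y,zz]
        out.append((Rc.inv()*R.from_matrix(M)).as_rotvec())
    out.sort(key=np.linalg.norm)
    t=Rc.inv().apply(np.array(goal_pos)-s['position'])
    print('axes\n',Rc.as_matrix().round(3),'\npos',s['position'].round(1),'t',s['clock'],'F',s['contact_force'].round(1),'M',s['wrist_torque'].round(2),'w',round(s['gripper_width'],1),'j',s['joints'].round(2))
    print('trans units',(t/50).round(3)); 
    for o in out: print('rot units',(np.degrees(o)/8).round(3))
E
python3 - <<'E'
from plan import *
p=np.array([481.5,-51.3]);
jog([*p,180],0.148)
E
```

```text
axes
 [[-0.952 -0.    -0.307]
 [ 0.307 -0.    -0.952]
 [ 0.    -1.     0.   ]] 
pos [191.7 594.8 210.5] t 1.3 F [-0.4 -0.6  0.6] M [-0.    0.04  0.  ] w 85.3 j [ 1.52  0.38  0.01 -0.   -1.19 -0.26]
trans units [-9.481  0.61  10.522]
rot units [-0.    -3.293  0.   ]
rot units [-0.    19.207 -0.   ]
```

Request:
jog_arm(
  translation=[
    [-0.5,0.05,0.55],
    [-1.0,0.1,1.1],
    [-1.5,0.1,1.65],
    [-2.0,0.1,2.2],
    [-2.5,0.15,2.8],
    [-3.0,0.2,3.35],
    [-3.5,0.2,3.9],
    [-4.0,0.25,4.45],
    [-4.5,0.3,5.0],
    [-5.0,0.3,5.55],
    [-5.5,0.35,6.1],
    [-6.0,0.4,6.65],
    [-6.5,0.4,7.2],
    [-7.0,0.45,7.75],
    [-7.5,0.5,8.3],
    [-8.0,0.5,8.9],
    [-8.5,0.55,9.45],
    [-9.0,0.6,10.0],
    [-9.48,0.61,10.52],
    [-9.48,0.61,10.52],
  ],
  rot=[
    [0,-0.17,0],
    [0,-0.35,0],
    [0,-0.52,0],
    [0,-0.7,0],
    [0,-0.87,0],
    [0,-1.05,0],
    [0,-1.2,0],
    [0,-1.4,0],
    [0,-1.55,0],
    [0,-1.75,0],
    [0,-1.9,0],
    [0,-2.1,0],
    [0,-2.25,0],
    [0,-2.45,0],
    [0,-2.6,0],
    [0,-2.8,0],
    [0,-2.95,0],
    [0,-3.1,0],
    [0,-3.29,0],
    [0,-3.29,0],
  ],
  gripper=[1,1,1,1,1,1,1,1,1,1,1,1,1,1,1,1,1,1,1,1],
)

```text
clock: 3.3
position: [482.7, -54.1, 179.8]
ee_rot: [0.051, -0.705, 0.706, -0.051]
contact_force: [-0.7, 0.0, -0.3]
gripper_width: 85.6
```

```bash
python3 - <<'E'
from plan import *
jog([481.5,-51.3,32],0.147)
E
```

```text
axes
 [[-0.99   0.     0.143]
 [-0.143 -0.001 -0.99 ]
 [ 0.    -1.     0.001]] 
pos [482.7 -54.1 179.8] t 3.3 F [-0.7  0.  -0.3] M [ 0.08  0.05 -0.01] w 85.6 j [ 0.22  0.17 -0.37  0.   -1.03  1.49]
trans units [ 0.016  2.955 -0.06 ]
rot units [-0.005 -0.027  0.   ]
rot units [-0.0000e+00  2.2473e+01 -8.0000e-03]
```

Request:
jog_arm(
  translation=[
    [0.01,0.4,-0.04],
    [0.02,0.8,-0.06],
    [0.02,1.2,-0.06],
    [0.02,1.6,-0.06],
    [0.02,2.0,-0.06],
    [0.02,2.4,-0.06],
    [0.02,2.75,-0.06],
    [0.02,2.95,-0.06],
    [0.02,2.95,-0.06],
  ],
  rot=[
    [0,-0.03,0],
    [0,-0.03,0],
    [0,-0.03,0],
    [0,-0.03,0],
    [0,-0.03,0],
    [0,-0.03,0],
    [0,-0.03,0],
    [0,-0.03,0],
    [0,-0.03,0],
  ],
  gripper=[1,1,1,1,1,1,1,1,1],
)

```text
clock: 4.2
position: [480.4, -51.2, 31.3]
ee_rot: [0.053, -0.705, 0.706, -0.051]
contact_force: [0.0, 0.2, 0.8]
gripper_width: 85.2
```

Request:
jog_arm(
  translation=[
    [0,0,0],
    [0,0,0],
    [0,0,0],
    [0,0,0],
    [0,0,0],
    [0,0,0],
    [0,0,0],
    [0,0,0],
    [0,0,0],
    [0,0,0],
  ],
  rot=[
    [0,0,0],
    [0,0,0],
    [0,0,0],
    [0,0,0],
    [0,0,0],
    [0,0,0],
    [0,0,0],
    [0,0,0],
    [0,0,0],
    [0,0,0],
  ],
  gripper=[0,0,0,0,0,0,0,0,0,0],
)

```text
clock: 5.2
position: [481.2, -50.9, 32.4]
ee_rot: [0.052, -0.705, 0.705, -0.052]
contact_force: [-1.3, 2.3, 6.2]
gripper_width: 53.5
```

```bash
python3 - <<'E'
from plan import *
jog([481.5,-51.3,32],0.147)
snap('scene','grasp')
E
```

```text
axes
 [[-0.989 -0.     0.148]
 [-0.148 -0.001 -0.989]
 [ 0.001 -1.     0.001]] 
pos [481.2 -50.9  32.4] t 5.2 F [-1.3  2.3  6.2] M [ 0.61  0.46 -0.02] w 53.5 j [ 0.23  0.37 -0.56  0.   -0.65  1.49]
trans units [-0.005  0.008  0.01 ]
rot units [-0.005  0.008  0.004]
rot units [ 6.0000e-03 -2.2492e+01  8.0000e-03]
```

```bash
python3 - <<'E'
from plan import *
jog([576.5,-142.7,133.5],-0.104)
E
```

```text
axes
 [[-0.989 -0.     0.148]
 [-0.148 -0.001 -0.989]
 [ 0.    -1.     0.001]] 
pos [481.2 -50.8  32.4] t 5.25 F [-1.   2.6  5.9] M [0.62 0.45 0.02] w 53.2 j [ 0.23  0.37 -0.56  0.   -0.65  1.49]
trans units [-1.613 -2.021  2.1  ]
rot units [-0.005  1.805  0.003]
rot units [ 4.0000e-03 -2.0695e+01  8.0000e-03]
```

Request:
jog_arm(
  translation=[
    [0,-0.2,0],
    [0,-0.6,0],
    [0,-1.0,0],
    [0,-1.4,0],
    [0,-1.8,0],
    [0,-2.02,0],
    [-0.2,-2.02,0.25],
    [-0.4,-2.02,0.5],
    [-0.6,-2.02,0.8],
    [-0.8,-2.02,1.05],
    [-1.0,-2.02,1.3],
    [-1.2,-2.02,1.55],
    [-1.4,-2.02,1.8],
    [-1.6,-2.02,2.1],
    [-1.61,-2.02,2.1],
    [-1.61,-2.02,2.1],
    [-1.61,-2.02,2.1],
  ],
  rot=[
    [0,0,0],
    [0,0,0],
    [0,0,0],
    [0,0,0],
    [0,0,0],
    [0,0,0],
    [0,0.2,0],
    [0,0.4,0],
    [0,0.65,0],
    [0,0.9,0],
    [0,1.1,0],
    [0,1.35,0],
    [0,1.55,0],
    [0,1.8,0],
    [0,1.8,0],
    [0,1.8,0],
    [0,1.8,0],
  ],
  gripper=[0,0,0,0,0,0,0,0,0,0,0,0,0,0,0,0,0],
)

```text
clock: 6.95
position: [575.6, -142.9, 132.1]
ee_rot: [-0.036, -0.706, 0.706, 0.038]
contact_force: [-0.1, -0.6, -4.9]
gripper_width: 53.4
```

```bash
python3 - <<'E'
from plan import *
jog([576.5,-142.7,133.5],-0.104)
t=snap('top','t2');s=snap('scene','s2')
for d,c in((t,'top'),(s,'scene')):
    for th in('pump','pump_back','plate'): find(d,c,th)
def crop(im,x,y,w,h,k,n):
    c=cv2.resize(im[y:y+h,x:x+w],None,fx=k,fy=k,interpolation=cv2.INTER_CUBIC)
    for i in range(0,w,10):
        cv2.line(c,(i*k,0),(i*k,4),(0,255,255),1); cv2.putText(c,str(x+i),(i*k,16),0,.35,(0,255,255),1)
    for i in range(0,h,10):
        cv2.line(c,(0,i*k),(6,i*k),(0,255,255),1); cv2.putText(c,str(y+i),(8,i*k+4),0,.35,(0,255,255),1)
    return c
a=crop(cv2.imread('pics/s2.png'),290,230,150,120,5,'')
cv2.imwrite('pics/s2c.png',a)
cv2.imwrite('pics/t2c.png',crop(cv2.imread('pics/t2.png'),320,95,110,110,5,''))
E
```

```text
axes
 [[-0.995 -0.003 -0.104]
 [ 0.104 -0.    -0.995]
 [ 0.003 -1.     0.001]] 
pos [ 575.6 -142.9  132.1] t 6.95 F [-0.1 -0.6 -4.9] M [ 0.04 -0.01 -0.01] w 53.4 j [ 0.03  0.4  -0.18  0.   -1.    1.44]
trans units [-0.018 -0.027 -0.007]
rot units [-0.006  0.001  0.022]
rot units [ 3.4000e-02 -2.2499e+01  9.0000e-03]
top pump 0.85 [ 540. -134.  185.] [377. 176.]
top pump_back 0.83 [ 539. -137.  184.] [378. 176.]
top plate 0.54 [ 148. -394.  180.] [485. 330.]
scene pump 0.86 [ 601. -163.  154.] [347. 292.]
scene plate 0.66 [ 670. -181.  167.] [375. 305.]
scene plate 0.65 [ 598. -163.  152.] [346. 292.]
```

View pics/s2c.png

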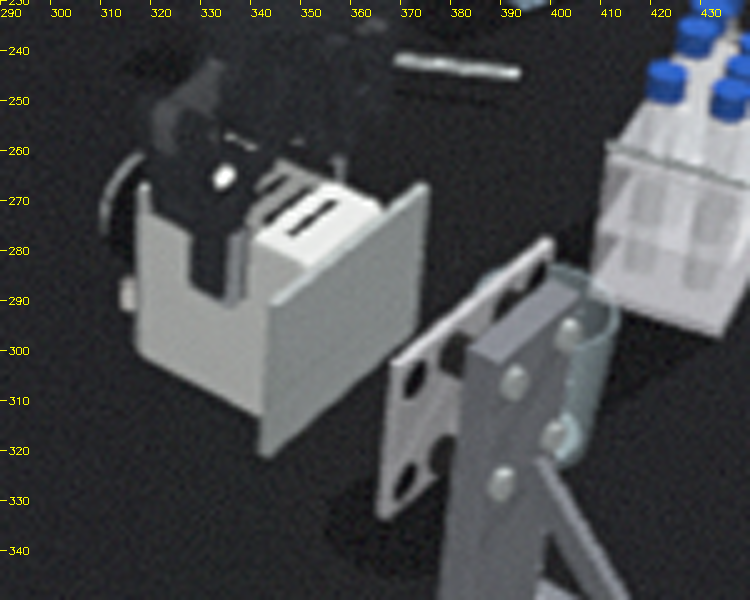

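View pics/t2c.png

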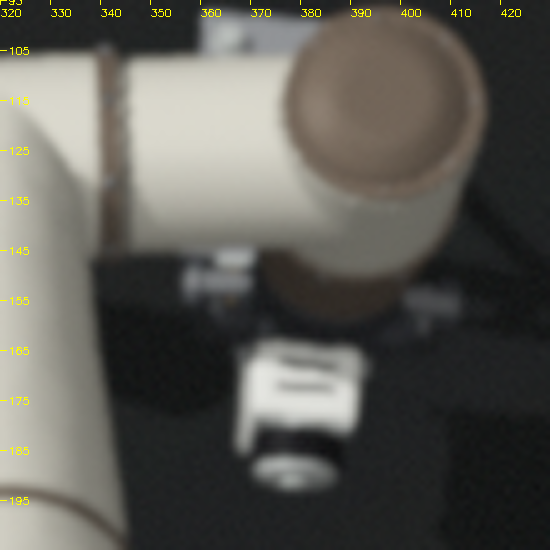

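```bash
python3 - <<'E'
from h import *
from scipy.optimize import least_squares
S=snap('scene')
px=lambda l:np.array([((X+.5)/5-.5+290,(Y+.5)/5-.5+230) for X,Y in l])
fl=([[0,50,36],[0,-50,36],[0,-50,-36],[0,50,-36]],px([(428,187),(274,306),(266,457),(416,330)]))
pl=([[0,-50,36],[0,-50,-36],[0,50,36]],px([(391,361),(377,520),(549,237)]))
def run(nm,o,free,yaw=-.104):
    def f(p):
        W=R.from_euler('zy',[p[3] if free else yaw,p[4] if free==2 else 0]).apply(o[0])+p[:3]
        return (proj(S,W)-o[1]).ravel()
    s=least_squares(f,[640,-150,150,yaw,0][:3+free])
    w=R.from_euler('z',-yaw).apply(s.x[:3])
    print(nm,s.x.round(3),'along/lat/z',w.round(1),'res',s.fun.round(2))
run('flange',fl,0);run('flange',fl,1);run('flange',fl,2);run('plate',pl,0);run('plate',pl,1)
st=arm.read_state();print(R.from_euler('z',.104).apply(st['position']).round(1),st['position'].round(1),R.from_quat(st['ee_rot']).as_matrix().round(4)[:, 2])
E
```

```text
flange [ 618.46  -146.358  148.155] along/lat/z [630.3 -81.4 148.2] res [ 0.43  0.15 -0.02 -0.37 -0.32 -0.39 -0.09  0.67]
flange [ 6.20317e+02 -1.49978e+02  1.51324e+02 -8.80000e-02] along/lat/z [632.5 -84.8 151.3] res [ 0.17 -0.16  0.24 -0.23 -0.09 -0.08 -0.35  0.5 ]
flange [ 6.19677e+02 -1.48729e+02  1.50244e+02 -8.90000e-02 -8.00000e-03] along/lat/z [631.8 -83.6 150.2] res [ 0.03 -0.17  0.11 -0.28  0.07 -0.06 -0.22  0.55]
plate [ 678.877 -168.191  163.654] along/lat/z [692.7 -96.8 163.7] res [ 0.15  0.31 -0.03 -0.08 -0.13 -0.25]
plate [ 6.78654e+02 -1.67458e+02  1.62988e+02 -1.11000e-01] along/lat/z [692.4 -96.1 163. ] res [ 0.06  0.27 -0.12 -0.16  0.06 -0.12]
[588.  -82.  133.7] [ 576.3 -142.6  133.7] [-1.028e-01 -9.947e-01  7.000e-04]
```

```bash
python3 - <<'E'
from h import *
from scipy.optimize import least_squares
S=snap('scene')
px=lambda l:np.array([((X+.5)/5-.5+290,(Y+.5)/5-.5+230) for X,Y in l])
fl=([[0,50,36],[0,-50,36],[0,-50,-36],[0,50,-36]],px([(428,187),(274,306),(266,457),(416,330)]))
pl=([[0,-50,36],[0,-50,-36],[0,50,36]],px([(391,361),(377,520),(549,237)]))
for nm,o,z in(('flange',fl,150.3),('plate',pl,150)):
  for fy in(0,1):
    f=lambda p:(proj(S,R.from_euler('z',p[2] if fy else -.104).apply(o[0])+[p[0],p[1],z])-o[1]).ravel()
    s=least_squares(f,[640,-150,-.104][:2+fy]);w=R.from_euler('z',.104).apply([*s.x[:2],z])
    print(nm,s.x.round(3),w.round(1),s.fun.round(2))
E
```

```text
flange [ 619.743 -148.81 ] [631.8 -83.7 150.3] [ 0.5   0.05 -0.07 -0.39 -0.37 -0.29 -0.04  0.67]
flange [ 6.19706e+02 -1.48807e+02 -8.90000e-02] [631.8 -83.7 150.3] [ 0.16 -0.1   0.25 -0.23 -0.07 -0.13 -0.37  0.51]
plate [ 671.739 -152.763] [684.  -82.2 150. ] [ 0.36  0.42  0.24 -0.7  -0.63  0.41]
plate [ 6.71955e+02 -1.52797e+02 -1.16000e-01] [684.2 -82.2 150. ] [ 0.19  0.33  0.07 -0.78 -0.27  0.58]
```

Request:
jog_arm(
  translation=[
    [-0.2,0,-0.01],
    [-0.4,0,-0.02],
    [-0.6,0,-0.02],
    [-0.75,0,-0.02],
    [-0.8,0,-0.02],
    [-0.8,0,-0.02],
    [-0.8,0,-0.02],
    [-0.8,0,-0.02],
  ],
  rot=[
    [0,0,0],
    [0,0,0],
    [0,0,0],
    [0,0,0],
    [0,0,0],
    [0,0,0],
    [0,0,0],
    [0,0,0],
  ],
  gripper=[0,0,0,0,0,0,0,0],
)

```text
clock: 8.25
position: [615.8, -145.7, 133.6]
ee_rot: [-0.036, -0.706, 0.706, 0.037]
contact_force: [-0.4, 0.5, -4.5]
gripper_width: 53.4
```

```bash
cat >> plan.py <<'E'
def avg(n=8):
    L=[]
    for i in range(n):
        L.append(arm.read_state()); optics.get_image('scene')
    Rz=R.from_euler('z',.104)
    for k in('position','contact_force','wrist_torque'):
        v=np.array([Rz.apply(s[k]) for s in L]); print(k,'along/lat/z',v.mean(0).round(2),'+-',v.std(0).round(2))
    M=R.from_quat([s['ee_rot'] for s in L]).mean().as_matrix()
    print('yaw err',(np.arctan2(-M[0,2]*-1,-M[1,2])*-1+.104).round(4),'down',M[:,1].round(4),'z',M[:,2].round(4),'clock',L[-1]['clock'],'w',L[-1]['gripper_width'])
E
python3 -c "
from plan import *
avg()"
```

```text
position along/lat/z [627.83 -80.96 133.75] +- [0.12 0.02 0.06]
contact_force along/lat/z [-0.12 -0.08 -5.31] +- [0.46 0.72 0.6 ]
wrist_torque along/lat/z [ 0.01 -0.02 -0.  ] +- [0.03 0.02 0.03]
yaw err 0.207 down [-1.e-04 -7.e-04 -1.e+00] z [-1.028e-01 -9.947e-01  7.000e-04] clock 8.6 w 52.82344061976475
```

Request:
jog_arm(
  translation=[
    [-0.04,0,0],
    [-0.08,0,0],
    [-0.12,0,0],
    [-0.16,0,0],
    [-0.18,0,0],
    [-0.2,0,0],
    [-0.22,0,0],
    [-0.24,0,0],
    [-0.26,0,0],
    [-0.28,0,0],
    [-0.28,0,0],
    [-0.28,0,0],
  ],
  rot=[
    [0,0,0],
    [0,0,0],
    [0,0,0],
    [0,0,0],
    [0,0,0],
    [0,0,0],
    [0,0,0],
    [0,0,0],
    [0,0,0],
    [0,0,0],
    [0,0,0],
    [0,0,0],
  ],
  gripper=[0,0,0,0,0,0,0,0,0,0,0,0],
)

```text
clock: 9.85
position: [629.2, -147.0, 133.6]
ee_rot: [-0.036, -0.706, 0.706, 0.037]
contact_force: [-5.6, 2.2, -2.7]
gripper_width: 53.4
```

```bash
python3 - <<'E'
from plan import *
avg(6)
snap('scene','s3'); im=cv2.imread('pics/s3.png')[250:350,320:450]
cv2.imwrite('pics/s3c.png',cv2.resize(im,None,fx=6,fy=6,interpolation=cv2.INTER_CUBIC))
E
```

```text
position along/lat/z [641.03 -80.91 133.62] +- [0.02 0.01 0.01]
contact_force along/lat/z [-5.32  1.13 -2.35] +- [0.61 0.47 0.46]
wrist_torque along/lat/z [ 0.25  1.31 -0.18] +- [0.04 0.02 0.02]
yaw err 0.2074 down [-2.e-03 -4.e-04 -1.e+00] z [-1.032e-01 -9.947e-01  6.000e-04] clock 10.1 w 53.20544730381919
```

View pics/s3c.png

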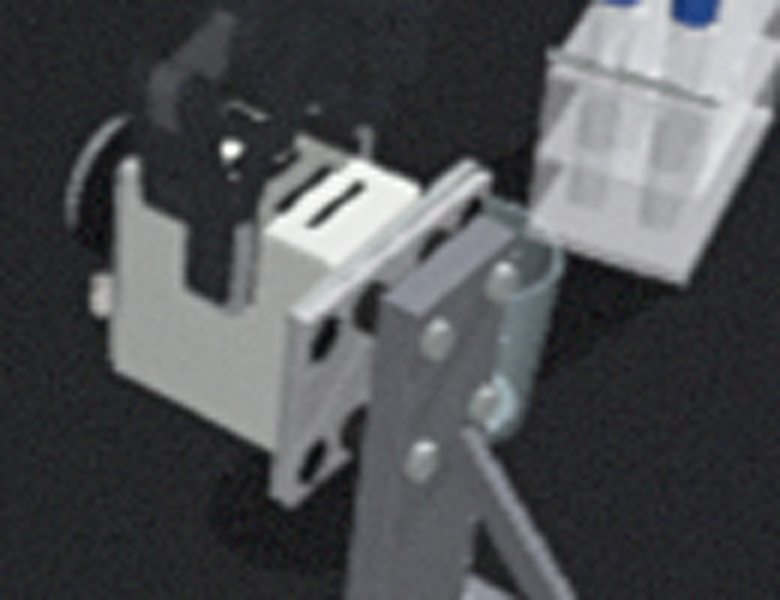

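Request:
jog_arm(
  translation=[
    [-0.03,0,0],
    [-0.05,0,0],
    [-0.07,0,0],
    [-0.09,0,0],
    [-0.1,0,0],
    [-0.1,0,0],
    [-0.1,0,0],
    [-0.1,0,0],
  ],
  rot=[
    [0,0,0],
    [0,0,0],
    [0,0,0],
    [0,0,0],
    [0,0,0],
    [0,0,0],
    [0,0,0],
    [0,0,0],
  ],
  gripper=[0,0,0,0,0,0,0,0],
)

```text
clock: 11.0
position: [631.3, -147.3, 133.4]
ee_rot: [-0.034, -0.706, 0.706, 0.04]
contact_force: [-8.8, 3.4, -0.9]
gripper_width: 53.2
```

```bash
python3 - <<'E'
from plan import *
avg(6)
d=snap('scene','s4'); k=7; x0,y0=325,255
im=cv2.resize(cv2.imread('pics/s4.png')[y0:y0+85,x0:x0+110],None,fx=k,fy=k,interpolation=cv2.INTER_CUBIC)
clean=im.copy()
st=arm.read_state();yaw=-.103;Rz=R.from_euler('z',yaw)
base=Rz.apply([644.4+44-0,-80.9,150.2]); 
base=R.from_euler('z',-.104).apply([644.4+44,-81,150.2])
for xx,col in((-4,(0,0,255)),(0,(0,255,0)),(4,(255,0,0))):
    P=Rz.apply([[xx,50,36],[xx,-50,36],[xx,-50,-36],[xx,50,-36]])+base
    q=((proj(d,P)-[x0,y0]+.5)*k-.5).astype(int); cv2.polylines(im,[q],True,col,1)
cv2.imwrite('pics/s4c.png',clean); cv2.imwrite('pics/s4o.png',im)
E
```

```text
position along/lat/z [643.15 -80.95 133.38] +- [0.01 0.01 0.02]
contact_force along/lat/z [-9.47  1.77 -0.57] +- [0.49 0.75 0.5 ]
wrist_torque along/lat/z [ 0.35  2.34 -0.38] +- [0.03 0.02 0.02]
yaw err 0.2086 down [-8.1e-03  4.0e-04 -1.0e+00] z [-1.044e-01 -9.945e-01  5.000e-04] clock 11.25 w 52.81320903667692
```

View pics/s4c.png

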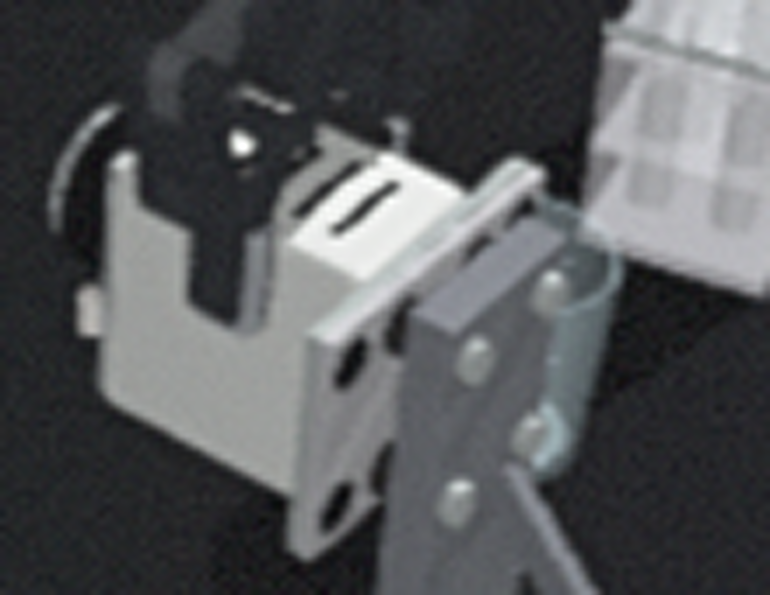

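View pics/s4o.png

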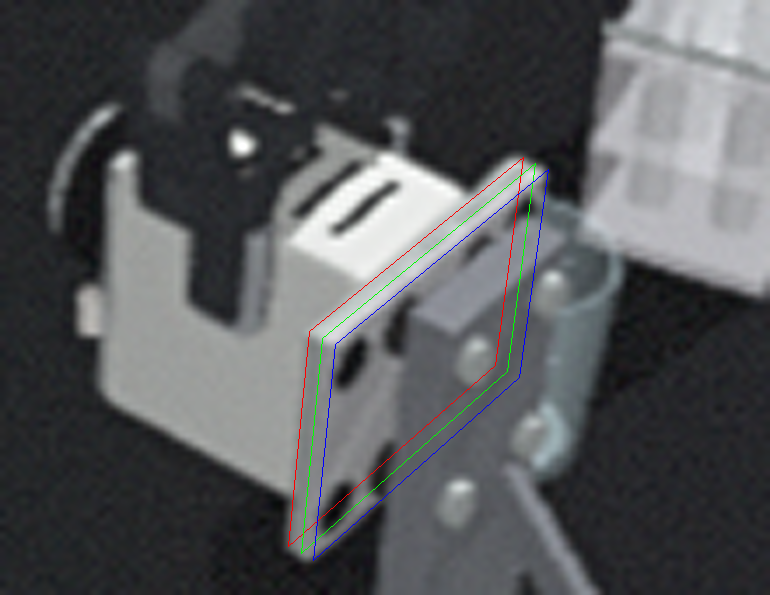

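Request:
jog_arm(
  translation=[
    [0.05,0,0],
    [0.1,0,0],
    [0.16,-0.01,-0.01],
    [0.16,-0.01,-0.01],
    [0.16,-0.01,-0.01],
    [0.16,-0.01,-0.01],
  ],
  rot=[
    [0,0,0],
    [0,0,0],
    [0,0.15,-0.03],
    [0,0.15,-0.05],
    [0,0.15,-0.05],
    [0,0.15,-0.05],
  ],
  gripper=[0,0,0,0,0,0],
)

```text
clock: 11.95
position: [623.9, -146.0, 133.9]
ee_rot: [0.039, 0.706, -0.706, -0.049]
contact_force: [0.9, 0.4, -5.8]
gripper_width: 53.2
```

```bash
python3 - <<'E'
from plan import *
avg(4)
jog(R.from_euler('z',-.104).apply([636,-81,133.8]),-.125)
E
```

```text
position along/lat/z [635.5  -80.43 133.88] +- [0.12 0.02 0.03]
contact_force along/lat/z [ 0.62 -0.19 -5.35] +- [0.43 0.56 0.54]
wrist_torque along/lat/z [ 0.01 -0.07  0.01] +- [0.03 0.02 0.02]
yaw err 0.2295 down [-0.0146  0.0011 -0.9999] z [-1.251e-01 -9.921e-01  7.000e-04] clock 12.1 w 53.396641767602425
axes
 [[-0.992 -0.015 -0.125]
 [ 0.125  0.001 -0.992]
 [ 0.015 -1.     0.001]] 
pos [ 623.5 -145.9  133.9] t 12.15 F [ 0.9 -0.9 -4.6] M [-0.05 -0.03  0.01] w 53.3 j [ 0.02  0.48 -0.04 -0.   -1.06  1.42]
trans units [-0.015  0.001  0.011]
rot units [-0.005 -0.004  0.107]
rot units [-1.6900e-01  2.2495e+01 -8.0000e-03]
```

Request:
jog_arm(
  translation=[
    [0,0,0],
    [0,0,0],
    [-0.03,0,0],
    [-0.06,0,0],
    [-0.09,0,0],
    [-0.12,0,0],
    [-0.14,0,0],
    [-0.14,0,0],
    [-0.14,0,0],
  ],
  rot=[
    [0,0,0.06],
    [0,0,0.11],
    [0,0,0.11],
    [0,0,0.11],
    [0,0,0.11],
    [0,0,0.12],
    [0,0,0.13],
    [0,0,0.13],
    [0,0,0.13],
  ],
  gripper=[0,0,0,0,0,0,0,0,0],
)

```text
clock: 13.05
position: [629.6, -146.8, 133.6]
ee_rot: [-0.045, -0.705, 0.706, 0.044]
contact_force: [-3.0, 0.4, -3.5]
gripper_width: 53.1
```

```bash
python3 - <<'E'
from plan import *
avg(6)
jog(R.from_euler('z',-.104).apply([644.4,-80.5,133.8]),-.125)
E
```

```text
position along/lat/z [641.59 -80.65 133.55] +- [0.09 0.01 0.02]
contact_force along/lat/z [-3.87 -0.12 -3.67] +- [0.68 0.52 0.37]
wrist_torque along/lat/z [0.09 1.21 0.13] +- [0.03 0.06 0.02]
yaw err 0.2296 down [ 0.0015 -0.001  -1.    ] z [-1.252e-01 -9.921e-01  8.000e-04] clock 13.3 w 53.115078789909326
axes
 [[-0.992  0.002 -0.125]
 [ 0.125 -0.001 -0.992]
 [-0.002 -1.     0.001]] 
pos [ 629.9 -146.9  133.6] t 13.35 F [-4.   1.2 -3.7] M [0.17 1.31 0.15] w 53.3 j [ 0.02  0.48 -0.04  0.   -1.05  1.42]
trans units [-0.053 -0.005 -0.004]
rot units [-0.006 -0.004 -0.014]
rot units [ 2.2000e-02  2.2496e+01 -9.0000e-03]
```

Request:
jog_arm(
  translation=[
    [0.04,0,0],
    [0.04,-0.01,0],
    [0,-0.01,0],
    [-0.03,-0.01,0],
    [-0.06,-0.01,0],
    [-0.09,-0.01,0],
    [-0.12,-0.01,0],
    [-0.12,-0.01,0],
    [-0.12,-0.01,0],
    [-0.12,-0.01,0],
  ],
  rot=[
    [0,-0.04,0],
    [0,-0.08,0],
    [0,-0.08,0],
    [0,-0.08,0.01],
    [0,-0.08,0.02],
    [0,-0.08,0.03],
    [0,-0.08,0.04],
    [0,-0.08,0.04],
    [0,-0.08,0.04],
    [0,-0.08,0.04],
  ],
  gripper=[0,0,0,0,0,0,0,0,0,0],
)

```text
clock: 14.35
position: [632.7, -147.1, 133.9]
ee_rot: [-0.041, -0.706, 0.706, 0.041]
contact_force: [-9.9, 3.5, -0.1]
gripper_width: 53.4
```

```bash
python3 - <<'E'
from plan import *
avg(8)
jog(R.from_euler('z',-.114).apply([644.4,-80.5,133.8]),-.114)
E
```

```text
position along/lat/z [644.58 -80.61 133.85] +- [0.   0.   0.01]
contact_force along/lat/z [-10.48   1.92  -0.46] +- [0.29 0.54 0.81]
wrist_torque along/lat/z [ 0.42  2.93 -0.42] +- [0.02 0.02 0.03]
yaw err 0.2201 down [ 2.e-04 -5.e-04 -1.e+00] z [-1.158e-01 -9.933e-01  5.000e-04] clock 14.7 w 53.06968668815126
axes
 [[-0.993  0.    -0.116]
 [ 0.116 -0.    -0.993]
 [-0.    -1.     0.   ]] 
pos [ 632.7 -147.1  133.8] t 14.75 F [-10.3   2.5  -0.6] M [ 0.72  2.85 -0.49] w 53.5 j [ 0.02  0.48 -0.03  0.   -1.05  1.43]
trans units [0.019 0.001 0.127]
rot units [-0.003 -0.015 -0.002]
rot units [ 3.0000e-03  2.2485e+01 -5.0000e-03]
```

Request:
jog_arm(
  translation=[
    [-0.04,0,0],
    [-0.02,0,0],
    [-0.02,0,0],
    [-0.05,0,0],
    [-0.08,0,0],
    [-0.08,0,0],
    [-0.08,0,0],
    [-0.08,0,0],
  ],
  rot=[
    [0,0.05,0.04],
    [0,0.05,0.03],
    [0,0.05,0.03],
    [0,0.05,0.04],
    [0,0.05,0.05],
    [0,0.05,0.05],
    [0,0.05,0.05],
    [0,0.05,0.05],
  ],
  gripper=[0,0,0,0,0,0,0,0],
)

```text
clock: 15.55
position: [633.4, -146.9, 133.9]
ee_rot: [-0.044, -0.706, 0.706, 0.044]
contact_force: [-10.8, 2.5, 0.7]
gripper_width: 53.4
```

```bash
python3 - <<'E'
from plan import *
avg(10)
d=snap('scene','s5'); k=7; x0,y0=325,255
im=cv2.resize(cv2.imread('pics/s5.png')[y0:y0+85,x0:x0+110],None,fx=k,fy=k,interpolation=cv2.INTER_CUBIC)
cv2.imwrite('pics/s5c.png',im)
E
```

```text
position along/lat/z [645.23 -80.34 133.88] +- [0.01 0.01 0.01]
contact_force along/lat/z [-11.14   2.38   0.48] +- [0.33 0.72 0.51]
wrist_torque along/lat/z [ 0.6   3.16 -0.13] +- [0.02 0.03 0.03]
yaw err 0.2275 down [-3.e-04 -2.e-04 -1.e+00] z [-1.232e-01 -9.924e-01  2.000e-04] clock 16.0 w 52.98801242803852
```

View pics/s5c.png

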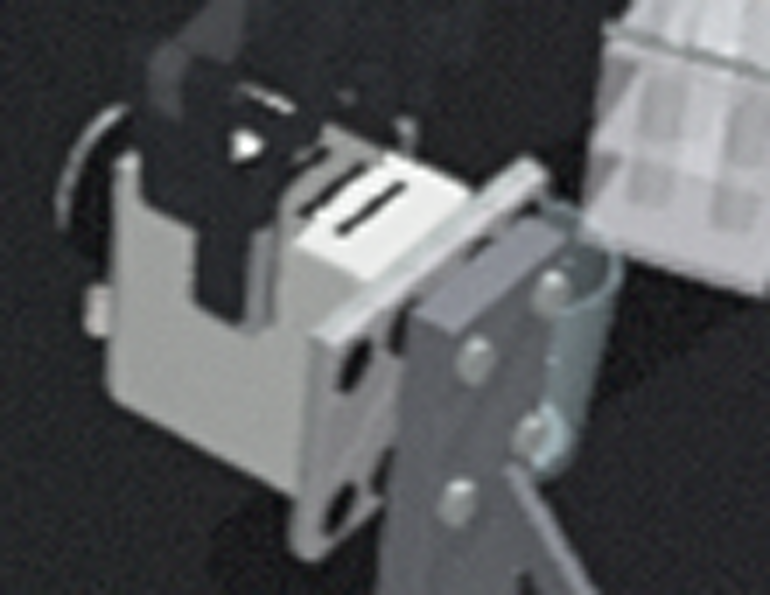

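```bash
python3 -c "
from plan import *
s=arm.read_state();print(s['clock'],s['contact_force'].round(1),s['gripper_width']);print(job_done())"
```

```text
16.1 [-10.7   3.9   0.5] 52.86838987388776
the job is handed in; nothing more can be done
None
```

I gripped the pump by its case sides and lifted it. I offered it upright to the plate on the bracket farthest to the robot's left, at about (671, -152) mm. I handed the job in at 16.1 s, still gripping and pressing.

**Press:** the last check read a steady 11 N, so the buffers are squeezed by about 5.6 mm of their 12 mm. That is slightly under half, and they are not flat.

**Fit:**
- The tool was vertical to within 0.001 rad.
- Heights agreed within about 0.5 mm.
- My side-to-side estimate agreed within about 1 mm.
- The last scene crop showed the flange and plate edges flush by eye. I could not see the screw holes directly, so their match is inferred from the edges.

**Disagreements:**
- My first yaw, taken from the camera fit (-0.104 rad), put one edge of the flange on the plate first. The wrist moment showed this, so I backed off and corrected to -0.123 rad. The twisting moment then fell from -0.42 to -0.13 N m, so a small remainder was left.
- I turned the tilt correction the wrong way once, while off the plate. I put it right before pressing again.
- About 2 N of sideways friction remained on the plate, and the plate carried the pump's weight while I pressed.
- The contact position shifted by about 1 mm between presses, so the pump may have slipped slightly in the grip.

I moved nothing else on purpose, and the parts of the bench in my last crop looked undisturbed. I did not re-check the whole bench.

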